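Close the coaxial-knob glue press on a sanding block

TASK

The glued sanding block lies ready in the small blue press. First turn only the wide outer ring until its red mark lines up with the red index line on the press, leaving the black inner knob as it is; then turn only the inner knob clockwise, feeling for the pad to meet the block, until the pad presses on it with about 18 newtons (10 is too slack, 28 too tight, and much more crushes the glue line). Let go, and leave the ring on its line, the block where it lies and the things standing round undisturbed.

Things in the scene. Friction and masses are not known exactly. Their poses are not given: they have to be found in the camera images.
- press: small blue press bolted to the bench: base 130 x 190 x 10 mm, legs at y = +-74 mm, crossbar 84 x 168 mm with its top 96 mm above the bench. Origin under the base's centre at bench level, on the common vertical axis of ring and knob; z up, front with the red index line faces -x. Beside the ring fingertips may reach down to 100 mm above the bench.
- index_line (a point): the point above the red index line where the ring's mark must stand: 28 mm in front of the axis, 110 mm above the bench
- coarse_ring (a joint): outer ring, knurled aluminium, 56 mm diameter, 24 mm high, 110 to 134 mm above the bench. Angle in rad, 0 with its red mark at the index line, growing clockwise seen from above, range -1.6 to 1.0, starts at -1.1 to -0.6. Stays where left; turning takes 0.25 N m. One rad lowers the foot 5 mm.
- ring_mark (a point): red mark on the ring's rim, at the ring's top edge, 28 mm from the axis
- fine_knob (a joint): inner knob, black, round, 28 mm diameter, 28 mm high; with the ring at 0 it stands 136 to 164 mm above the bench, 2 mm clear of the ring's top, and it sinks with the foot as the ring turns. Angle in rad, growing clockwise from above, range -0.5 to 2.6, starts at -0.08 to 0.08. Stays where left; turning it free takes 0.25 N m, each newton on the pad adds 0.006.
- knob_mark (a point): outer end of the white line on the knob's top, at its rim, 14 mm from the axis
- knob_top (a point): centre of the knob's top face, on the axis; 164 mm above the bench with the ring at 0, 5 mm higher per rad that the ring stands below 0. Turning the knob does not raise or lower it: one rad clockwise lowers the foot below it by 6 mm.
- press_foot: brass stem under the crossbar, lowered by ring and knob; carries a 36 mm rubber pad on a spring of 10 N/mm. Origin in the stem, on the axis. With ring and knob at 0 the pad is 4.5 mm off the block, but worn or packed up to 2.2 mm either way, which no measured pose shows: it meets the block at a knob angle of 0.38 to 1.12 rad, to be felt; then 60 N per rad.
- glued_block: cork sanding block 46 x 90 x 27 mm lying loose on the press's base plate under the pad, its length along the press's x axis; origin under its centre
- jar: bystander: small glass varnish jar with a stopper, 48 mm diameter, 109 mm high, upright; origin under its centre
- spool: bystander: spool clamp of two wooden discs with a brass wing nut, 35 mm diameter, 68 mm high, upright; origin under its centre
- finger_plane: bystander: little brass finger plane, 29 x 60 x 31 mm; origin under its centre
Not all that is in view belongs to the job. There is more than one size of the press; the one meant has the size given above.

How it is judged:
By the outcome, as a careful person would: the job done as asked, in the order asked, and still so for the second after the job is handed in, with the robot touching nothing.
It also fails if it takes over 64 s, if anything falls off the work surface, if the arm or the gripper's body presses on something with over 40 N, if the wrist force passes 120 N, or if a joint passes its speed limit or range.

ROBOT

A 6-joint arm with a two-finger parallel gripper is mounted at the origin on a cart in front of the work surface, level with it; the furniture and walls round the work are solid. World frame = base frame: x ahead of the robot, y to its left, z up, the work surface at z = 0. Lengths are in m, angles in rad, forces in N, time in s.
With the tool pointing down it reaches from about 0.25 to 0.775 m from the base axis. Payload 4 kg.
Tool frame: the origin (TCP) lies at the centre of the arm's flange, where the gripper is bolted on; the fingertips stand 199 mm ahead of it and the grasp point (between the pads) lies 180 mm ahead of it (robot.tcp_to_tips is the distance from the TCP to the fingertips, in m); z points along the fingers, y is the line along which they close (so a half turn about z gives the same grasp; the last joint's range is limited). The gripper opens to 94 mm and grips with 3 to 60 N. Pads are 16 mm wide; open, the fingers measure 119 mm over their backs; the gripper's body (75 mm by 177 mm) begins 78 mm behind the grasp point.
Start: joints at [1.223, 0.087, 1.371, -0, 1.684, -0.103], TCP at [0.133, 0.534, 0.405] pointing down, gripper open.
Joint ranges: [-3.1, 3.1], [-0.76, 2.03], [0.27, 2.55], [-1.08, 4.22], [0.17, 2.65], [-2.57, 2.57]. Speed limits (rad/s): [2.79, 2.79, 3.14, 3.14, 3.14, 3.14].

INTERFACE

Orientations are given as [roll, pitch, yaw] about the fixed x, y, z axes, in that order (R = Rz(yaw) Ry(pitch) Rx(roll)).
In Python, from bench import telemetry, snapshot, ticket, robot gives the robot as it stands.
- The arm moves only by the tool apply_moves, never from a script. Its argument "moves" is a list that holds one entry, the list of rows, each a list of 5 numbers: the shift along the tool's x, y, z in units of 50 mm (1.0 is 50 mm), then the turn about the tool's z in units of 10 degrees (1.0 is 10 degrees), then the closure, from 0 (fully open) to 1 (shut). A call has 1 to 10 rows; each row is the pose to reach, as a shift and turn from the pose commanded when the call began, along the tool's axes at that moment; what a row does not reach only later rows make up. A row lasts 1/8 s, in which the tool goes at most 62.5 mm and 10.7 degrees, less where a joint would pass 70% of its speed; a pose out of reach is approached as far as the arm can. A call with a gripper value outside its range is refused whole. The fingers move at their own pace and stop on an object; the grip force is fixed at half the most. Time passes only in rows, so rows that repeat a pose let the fingers close. It gives the time, the measured TCP pose, the force, the opening and the grip force at its end, in the units of the state.
- telemetry.get_obs(): the state, without advancing time (a new reading comes with each control period).
- snapshot(name): name is "scene" or "side" or "wrist"; returns a dict with "image" (384x512x3 uint8, red, green, blue), "fovy" (degrees; the focal length in pixels is half the picture's height over the tangent of half this angle, whatever the lens; pixels are square), "cx", "cy" (the principal point, pixels), "R" (3x3) and "t" (3): a world point X has camera coordinates R X + t. Camera axes: x right, y down, z forward; pixel columns grow to the right and rows downward; lengths in m; the calibration is good to about 2 mm. A picture is of the moment at which its call begins. There is no depth.
- ticket.close_job(): hands the job in; it is judged then, once.
The state is a dict: "time": time; "joint_positions": joint angles; "qvel": joint speeds; "joint_torque": joint torques, N m; "tool_pos": TCP position; "ee_rot": TCP orientation; "wrist_force": force on the tool from outside, world axes, zero at the start; "wrist_torque": the same for the moment, N m; "width": finger opening in m; "finger_force": force on a finger pad.
Only numpy, scipy, OpenCV 4.12 (cv2) and the standard library are available. Lean on these libraries where they do the work, as an engineer would, in place of code of your own. Each camera call takes 0.05 s, during which the arm holds its last target. There are 200 camera calls.

## Working session

There is one attempt and no reset: what is moved stays moved. The work goes in short steps, Python scripts to look and compute and a tool call to move; the robot and the scene stay as the last step left them, time stands still between calls to the robot, and variables do not carry over. Pictures are saved under pics/ and viewed, at most 10 in all, crops included, and the job is handed in when it is done.

Besides the shell and the picture viewer there is one more tool, called after "Call:" in YAML: its name, and indented under it one key for each argument. apply_moves: Moves the arm, as the interface text tells. Its arguments: {"type":"object","properties":{"moves":{"type":"array","items":{"type":"array","items":{"type":"array","items":{"type":"number"}}}}},"required":["moves"]}

```bash
mkdir -p pics; ls
python3 - <<'E'
from bench import telemetry, snapshot, ticket, robot
import cv2,numpy as np
o=telemetry.get_obs()
for k,v in o.items(): print(k,np.round(v,3))
ims=[]
for n in ("scene","side"):
    s=snapshot(n); np.savez(f"pics/{n}0.npz",**s); print(n,s["fovy"],s["cx"],s["cy"],np.round(s["R"],3).tolist(),np.round(s["t"],3)); 
    cv2.imwrite(f"pics/{n}0.png",cv2.resize(s["image"][:,:,::-1],(800,600)))
E
```

```text
pics
time 0.0
joint_positions [ 1.223  0.088  1.372 -0.     1.684 -0.103]
qvel [-0.    -0.001  0.    -0.    -0.     0.001]
joint_torque [-0.0000e+00 -3.4018e+01 -3.0243e+01  7.2000e-02  3.3000e-02 -0.0000e+00]
tool_pos [0.133 0.533 0.404]
ee_rot [-3.139 -0.     2.897]
wrist_force [-0.318 -0.275  0.546]
wrist_torque [ 0.033  0.012 -0.025]
finger_force 0.0
width 0.094
scene 49.1455934300848 256.74010266426444 189.2657081673287 [[0.737, -0.676, -0.0], [-0.457, -0.498, -0.737], [0.499, 0.543, -0.676]] [-0.408  0.383  0.703]
side 48.78185984352796 248.88705470226827 187.87925706437022 [[-0.981, -0.195, 0.024], [-0.088, 0.324, -0.942], [0.176, -0.926, -0.335]] [0.573 0.143 0.903]
```

View pics/scene0.png

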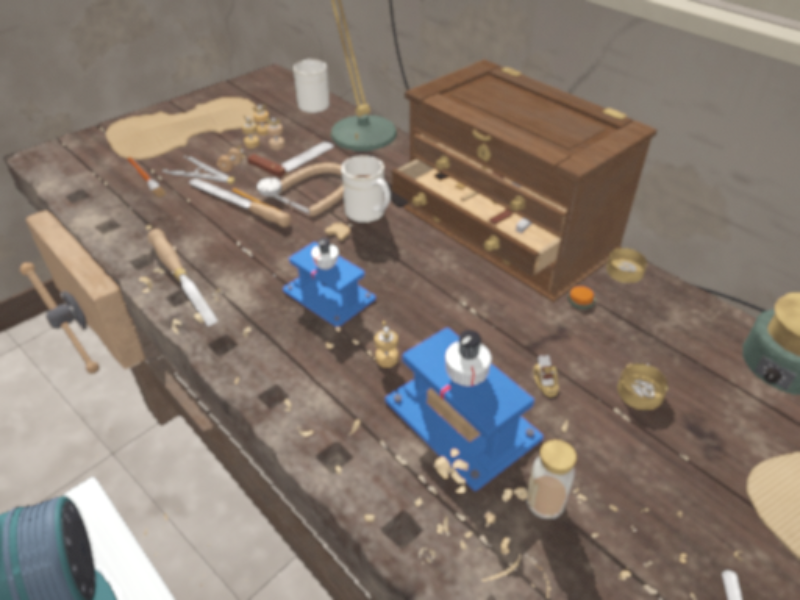

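View pics/side0.png

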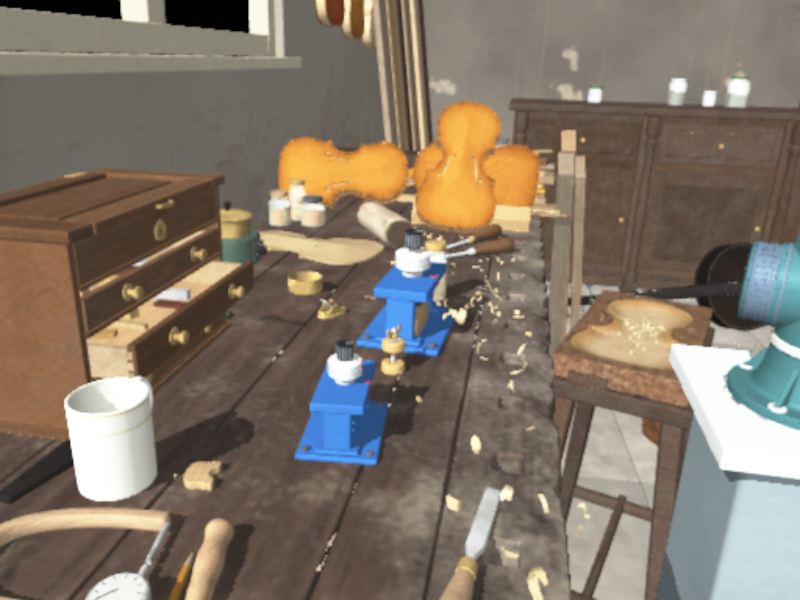

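The scene view shows the larger press with its knob at (470,340), the smaller press with its knob at (324,246), the jar at (550,480), the spool at (387,348) and the plane at (546,378). The side view shows the large press's knob at (413,238) and the small one's at (346,347).

```bash
cat > h.py <<'E'
import numpy as np,cv2
from bench import telemetry,snapshot
def cam(s): 
    f=s["image"].shape[0]/2/np.tan(np.radians(float(s["fovy"]))/2); return f,float(s["cx"]),float(s["cy"]),np.array(s["R"]),np.array(s["t"])
def ray(s,u,v):
    f,cx,cy,R,t=cam(s); d=R.T@np.array([(u-cx)/f,(v-cy)/f,1]); return -R.T@t,d/np.linalg.norm(d)
def plane(s,u,v,z):
    c,d=ray(s,u,v); return c+d*(z-c[2])/d[2]
def tri(a,pa,b,pb):
    c1,d1=ray(a,*pa);c2,d2=ray(b,*pb); k=np.linalg.lstsq(np.c_[d1,-d2],c2-c1,rcond=None)[0]
    p,q=c1+k[0]*d1,c2+k[1]*d2; return (p+q)/2,np.linalg.norm(p-q)
def proj(s,X):
    f,cx,cy,R,t=cam(s); p=R@np.array(X)+t; return np.array([f*p[0]/p[2]+cx,f*p[1]/p[2]+cy])
E
python3 - <<'E'
from h import *
a=dict(np.load("pics/scene0.npz"));b=dict(np.load("pics/side0.npz"));k=1.5625
for n,p,q in (("big",(470,340),(413,235)),("small",(325,244),(346,344))):
    print(n,tri(a,np.array(p)/k,b,np.array(q)/k))
m=cv2.inRange(cv2.cvtColor(a["image"],cv2.COLOR_RGB2HSV),(100,120,40),(125,255,255))
cs=[c for c in cv2.findContours(m,0,2)[0] if cv2.contourArea(c)>300]
for c in cs:
    c=c[:,0]; P=np.array([plane(a,*p,0.01) for p in c])
    for nm,i in (("left",c[:,0].argmin()),("bottom",c[:,1].argmax()),("right",c[:,0].argmax())): print(nm,c[i],P[i].round(3))
for nm,p,z in (("jar",(549,510),0),("spool",(387,362),0),("plane",(548,390),0)): print(nm,plane(a,p[0]/k,p[1]/k,z).round(3))
pa=a["image"][195:315,235:355]; pb=b["image"][135:235,220:320]
cv2.imwrite("pics/c1.png",np.hstack([cv2.resize(x,(400,400),interpolation=2)[:,:,::-1] for x in(pa,pb)]))
E
```

```text
big (array([ 0.57141902, -0.1072685 ,  0.16119117]), np.float64(0.0016021377280908068))
small (array([0.59359502, 0.22280712, 0.1120205 ]), np.float64(0.0004105983835226946))
left [247 254] [ 0.514 -0.011  0.01 ]
bottom [303 313] [ 0.497 -0.198  0.01 ]
right [346 280] [ 0.623 -0.206  0.01 ]
left [182 184] [0.543 0.283 0.01 ]
bottom [213 207] [0.55  0.159 0.01 ]
right [239 191] [0.637 0.16  0.01 ]
jar [ 0.55  -0.279  0.   ]
spool [0.565 0.045 0.   ]
plane [ 0.704 -0.157  0.   ]
```

View pics/c1.png

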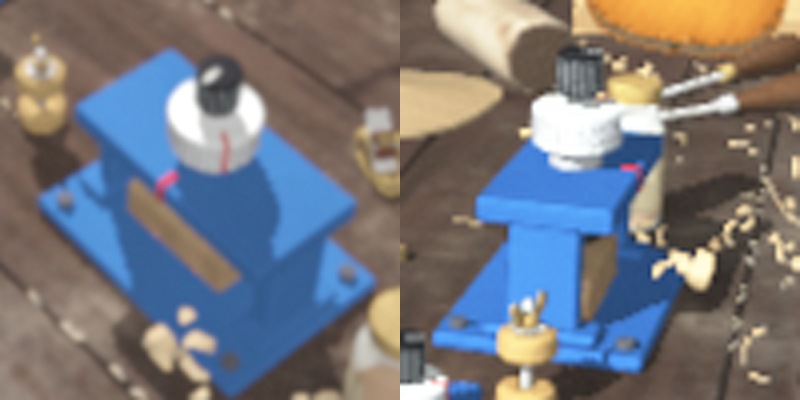

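The left crop (scene) shows the press, its base edges measuring 188 x 126 mm, so this is the 130 x 190 press. The ring's red mark is at crop (225,140), to the right of the pink index line at (165,185), and the cork block is underneath. I'll move above it for a wrist view.

Call:
apply_moves:
  moves:
    - [[-7.4,-6.6,0,0,0],[-7.4,-6.6,0,0,0],[-7.4,-6.6,0,0,0],[-7.4,-6.6,0,0,0],[-7.4,-6.6,0,0,0],[-7.4,-6.6,0,0,0],[-7.4,-6.6,0,0,0],[-7.4,-6.6,0,0,0],[-7.4,-6.6,0,0,0],[-7.4,-6.6,0,0,0]]

```text
time: 1.35
tool_pos: [0.4121, 0.1239, 0.4042]
ee_rot: [3.141, -0.001, 2.896]
wrist_force: [-1.4, -0.3, 0.4]
width: 0.0942
finger_force: 0.0
```

Call:
apply_moves:
  moves:
    - [[-1.4,-1.2,0,0,0],[-2.8,-2.5,0,0,0],[-4.2,-3.7,0,0,0],[-4.2,-3.7,0,0,0],[-4.2,-3.7,0,0,0]]

```text
time: 1.98
tool_pos: [0.5725, -0.1067, 0.4038]
ee_rot: [3.141, -0.001, 2.898]
wrist_force: [-0.4, 1.1, 0.4]
width: 0.0942
finger_force: 0.0
```

Run:
```python
from h import *
o=telemetry.get_obs(); print(o["time"],o["tool_pos"],o["ee_rot"],np.round(o["joint_positions"],3),o["wrist_force"],o["wrist_torque"])
s=snapshot("wrist"); np.savez("pics/w1.npz",**s); print(-s["R"].T@s["t"],proj(s,(.5714,-.107,.164)),proj(s,(.5714,-.107,.134)))
cv2.imwrite("pics/w1.png",cv2.resize(s["image"][:,:,::-1],(800,600)))
```

```text
1.975 [ 0.57251881 -0.10668547  0.40384308] [ 3.14136760e+00 -1.10349606e-03  2.89808452e+00] [-0.282  0.16   1.292  0.     1.691 -1.609] [-0.36272243  1.14593819  0.40964507] [-0.05752942 -0.00256247  0.03948845]
[ 0.50734277 -0.09008551  0.38469067] [251.56850006 208.4912312 ] [251.70966499 198.28749362]
```

View pics/w1.png

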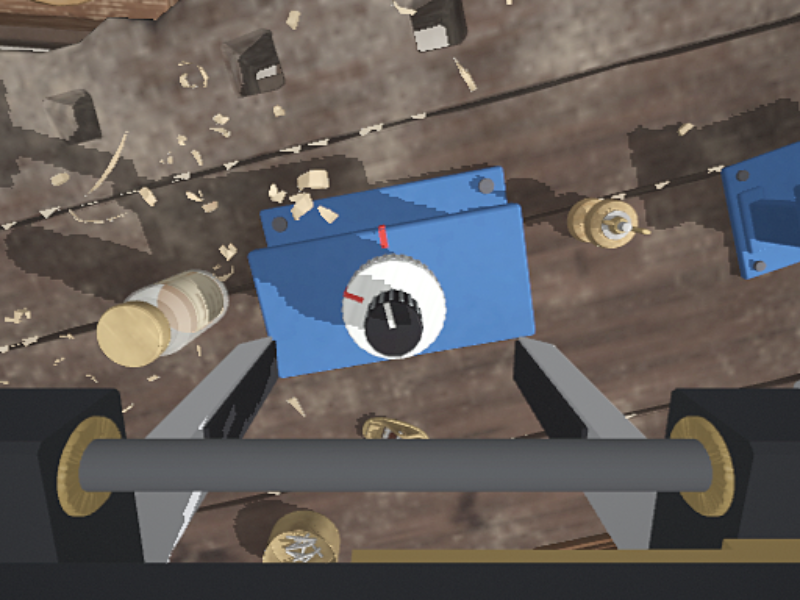

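The wrist view shows the ring centred at about (394,305), the ring's red mark at (345,295), the index line at (383,237), and the knob top centre at about (393,328) with its white line running to (387,304).

Run:
```python
from h import *
s=dict(np.load("pics/w1.npz")); k=1.5625; im=s["image"]; hsv=cv2.cvtColor(im,cv2.COLOR_RGB2HSV)
def big(m,win):
    w=np.zeros_like(m); x0,y0,x1,y1=[int(v/k) for v in win]; w[y0:y1,x0:x1]=m[y0:y1,x0:x1]; return w
dark=big(cv2.inRange(hsv,(0,0,0),(180,255,75)),(350,280,440,370))
c=max(cv2.findContours(dark,0,2)[0],key=cv2.contourArea); h=cv2.convexHull(c)[:,0]
P=np.array([plane(s,*p,.168) for p in h]); 
print("knob bbox",cv2.boundingRect(c), "x,y range",P.min(0).round(4),P.max(0).round(4))
# knob top circle: lower part of hull (image) is top-face edge
L=h[h[:,1]>326/k]; Q=np.array([plane(s,*p,.168) for p in L])[:,:2]
A=np.c_[2*Q,np.ones(len(Q))]; r=np.linalg.lstsq(A,(Q**2).sum(1),rcond=None)[0]; print("knob c",r[:2],"r",np.sqrt(r[2]+r[0]**2+r[1]**2),len(Q))
white=big(cv2.inRange(hsv,(0,0,120),(180,50,255)),(330,240,460,370))
c=max(cv2.findContours(white|dark,0,2)[0],key=cv2.contourArea); h=cv2.convexHull(c)[:,0]
Q=np.array([plane(s,*p,.134) for p in h])[:,:2]; print("ring hull",cv2.boundingRect(c),Q.min(0),Q.max(0))
red=cv2.inRange(hsv,(0,130,80),(8,255,255))|cv2.inRange(hsv,(168,130,80),(180,255,255))
n,l,st,ce=cv2.connectedComponentsWithStats(big(red,(330,200,460,370)))
for i in range(1,n):
    if st[i,4]>3:
        pts=np.argwhere(l==i)[:,::-1]; z=.134 if ce[i][1]>170 else .096
        print("red",st[i],[plane(s,*p,z).round(4)[:2] for p in (ce[i],pts[pts[:,0].argmin()],pts[pts[:,1].argmin()],pts[pts[:,1].argmax()])])
print("line",[plane(s,x/k,y/k,.168).round(4) for x,y in((387,304),(392,328))])
# crossbar corners
print("bar",[plane(s,x/k,y/k,.096).round(4)[:2] for x,y in((249,253),(521,205),(534,334),(281,377))])
```

```text
knob bbox (233, 185, 38, 43) x,y range [ 0.5531 -0.1204  0.168 ] [ 0.5851 -0.0931  0.168 ]
knob c [ 0.57138296 -0.10696043] r 0.013433415371149927 11
ring hull (219, 162, 67, 69) [ 0.54110475 -0.13497692] [ 0.59945136 -0.0788984 ]
red [242 144   6  15  55] [array([ 0.535, -0.105]), array([ 0.5289, -0.1059]), array([ 0.5282, -0.1047]), array([ 0.5412, -0.1071])]
red [220 185  13   8  43] [array([ 0.5585, -0.1267]), array([ 0.5546, -0.1302]), array([ 0.554 , -0.1292]), array([ 0.5613, -0.1251])]
line [array([ 0.5593, -0.1069,  0.168 ]), array([ 0.5712, -0.1075,  0.168 ])]
bar [array([ 0.5254, -0.1859]), array([ 0.5371, -0.0206]), array([ 0.6179, -0.0271]), array([ 0.6071, -0.1908])]
```

Axis at (0.5712, -0.107), press yaw about -3.9°, ring at about -1.01 rad (58° short). The mark radius of 28.4 mm and the bar size both check out. Next I lower over the ring and close on it.

Call:
apply_moves:
  moves:
    - [[0.02,0,0.6,0,0],[0.02,0,1.2,0,0],[0.02,0,1.7,0,0],[0.02,0,1.97,0,0],[0.02,0,1.97,0,0],[0.02,0,1.97,0,1],[0.02,0,1.97,0,1],[0.02,0,1.97,0,1],[0.02,0,1.97,0,1],[0.02,0,1.97,0,1]]

```text
time: 3.28
tool_pos: [0.5702, -0.1068, 0.3065]
ee_rot: [-3.141, 0.001, 2.896]
wrist_force: [-0.8, -1.5, 1.4]
width: 0.0553
finger_force: 30.0
```

Run:
```python
from h import *
o=telemetry.get_obs(); print({k:np.round(o[k],4) for k in("time","tool_pos","ee_rot","wrist_force","wrist_torque","width","finger_force")})
```

```text
{'time': np.float64(3.275), 'tool_pos': array([ 0.5702, -0.1068,  0.3065]), 'ee_rot': array([-3.1406e+00,  6.0000e-04,  2.8964e+00]), 'wrist_force': array([-0.8052, -1.4817,  1.3842]), 'wrist_torque': array([-0.2414,  0.1622,  0.0922]), 'width': np.float64(0.0553), 'finger_force': np.float64(30.0002)}
```

Call:
apply_moves:
  moves:
    - [[0,0,0,0.8,1],[0,0,0,1.6,1],[0,0,0,2.4,1],[0,0,0,3.2,1],[0,0,0,4.0,1],[0,0,0,4.8,1],[0,0,0,5.4,1],[0,0,0,5.7,1],[0,0,0,5.7,1],[0,0,0,5.7,1]]

```text
time: 4.53
tool_pos: [0.5705, -0.1065, 0.3065]
ee_rot: [3.14, 0.001, 1.902]
wrist_force: [1.9, -0.7, 1.3]
width: 0.0558
finger_force: 30.0
```

Run:
```python
from h import *
o=telemetry.get_obs(); print({k:np.round(o[k],4) for k in("time","tool_pos","ee_rot","wrist_force","wrist_torque","width","finger_force","joint_positions")})
s=snapshot("wrist"); np.savez("pics/w2.npz",**s)
cv2.imwrite("pics/w2.png",cv2.resize(s["image"][:,:,::-1],(800,600)))
```

```text
{'time': np.float64(4.525), 'tool_pos': array([ 0.5705, -0.1065,  0.3065]), 'ee_rot': array([3.1402e+00, 5.0000e-04, 1.9020e+00]), 'wrist_force': array([ 1.8831, -0.6975,  1.2511]), 'wrist_torque': array([-0.1875, -0.1574, -0.2735]), 'width': np.float64(0.0558), 'finger_force': np.float64(30.0001), 'joint_positions': array([-2.8230e-01,  1.9230e-01,  1.4484e+00,  3.0000e-04,  1.4995e+00,
       -6.1350e-01])}
```

View pics/w2.png

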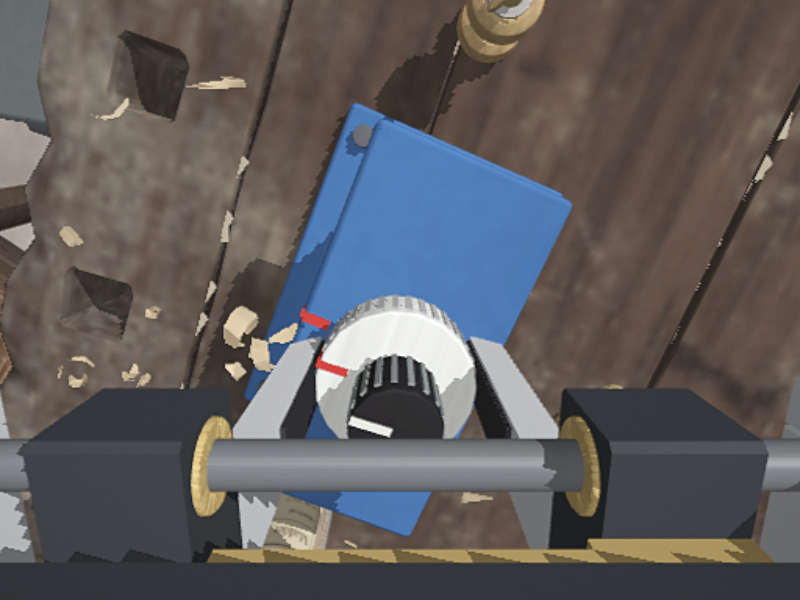

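The ring's mark (317,365)-(347,374) now lies nearly in line with the index line (301,316)-(329,326). The knob's white line runs (350,421)-(392,433). Measuring the residual.

```bash
cat >> h.py <<'E'
def reds(s,win,split):
    k=1.5625; hsv=cv2.cvtColor(s["image"],cv2.COLOR_RGB2HSV)
    red=cv2.inRange(hsv,(0,110,80),(8,255,255))|cv2.inRange(hsv,(168,110,80),(180,255,255))
    x0,y0,x1,y1=[int(v/k) for v in win]; w=np.zeros_like(red); w[y0:y1,x0:x1]=red[y0:y1,x0:x1]
    n,l,st,ce=cv2.connectedComponentsWithStats(w)
    for i in range(1,n):
        if st[i,4]>8:
            z=.134 if ce[i][1]*k>split else .096
            P=np.array([plane(s,*p,z)[:2] for p in np.argwhere(l==i)[:,::-1]]); m=P.mean(0)
            d=np.linalg.svd(P-m)[2][0]; d=-d if d[0]>0 else d
            yield z,m,np.degrees(np.arctan2(d[1],-d[0]))
E
python3 - <<'E'
from h import *
s=dict(np.load("pics/w2.npz"));k=1.5625
for ax in ((.5712,-.107),(.5705,-.1065)):
  for z,m,d in reds(s,(290,300,360,385),345):
    v=m-np.array(ax); print(z,m.round(4),"dir from axis to +y of -x, deg",np.degrees(np.arctan2(v[1],-v[0])).round(2),"own dir",d.round(2),np.hypot(*v).round(4))
v=plane(s,350/k,421/k,.164)[:2]-plane(s,392/k,433/k,.164)[:2]; print("knob line",np.degrees(np.arctan2(v[1],-v[0])),plane(s,350/k,421/k,.164))
E
```

```text
0.096 [ 0.5349 -0.1051] dir from axis to +y of -x, deg 3.02 own dir 8.51 0.0364
0.134 [ 0.548  -0.1068] dir from axis to +y of -x, deg 0.45 own dir 8.29 0.0232
0.096 [ 0.5349 -0.1051] dir from axis to +y of -x, deg 2.28 own dir 8.51 0.0357
0.134 [ 0.548  -0.1068] dir from axis to +y of -x, deg -0.81 own dir 8.29 0.0225
knob line -1.4080778389939241 [ 0.55838006 -0.10804532  0.164     ]
```

About 2.5° short; finishing that, then opening.

Call:
apply_moves:
  moves:
    - [[0,0,0,0.25,1],[0,0,0,0.25,1],[0,0,0,0.25,1],[0,0,0,0.25,0],[0,0,0,0.25,0],[0,0,0,0.25,0],[0,0,0,0.25,0],[0,0,0,0.25,0]]

```text
time: 5.58
tool_pos: [0.5702, -0.1063, 0.3061]
ee_rot: [-3.141, -0.0, 1.858]
wrist_force: [0.8, 0.8, 0.2]
width: 0.0939
finger_force: 0.0
```

Call:
apply_moves:
  moves:
    - [[0,0,-0.6,-0.9,0],[0,0,-1.4,-1.8,0],[0,0,-2,-2.7,0],[0,0,-2,-3.6,0],[0,0,-2,-4.5,0],[0,0,-2,-5.4,0],[0,0,-2,-5.9,0],[0,0,-2,-5.9,0],[0,0,-2,-5.9,0]]

```text
time: 6.7
tool_pos: [0.5702, -0.1064, 0.4062]
ee_rot: [3.141, -0.0, 2.887]
wrist_force: [0.8, 1.0, -0.2]
width: 0.0938
finger_force: 0.0
```

Run:
```python
from h import *
o=telemetry.get_obs(); print({k:np.round(o[k],4) for k in("time","tool_pos","ee_rot","wrist_force","wrist_torque","width","finger_force","joint_positions")})
s=snapshot("wrist"); np.savez("pics/w3.npz",**s)
for ax in ((.5712,-.107),(.5712,-.1065)):
  for z,m,d in reds(s,(330,200,460,370),265):
    v=m-np.array(ax); print(z,m.round(4),np.degrees(np.arctan2(v[1],-v[0])).round(2),"own",d.round(2),np.hypot(*v).round(4))
c=s["image"][120:245,190:315]
cv2.imwrite("pics/w3.png",cv2.resize(c[:,:,::-1],(600,600),interpolation=2))
```

```text
{'time': np.float64(6.7), 'tool_pos': array([ 0.5702, -0.1064,  0.4062]), 'ee_rot': array([ 3.1415, -0.    ,  2.8868]), 'wrist_force': array([ 0.8119,  1.0395, -0.1902]), 'wrist_torque': array([-0.0274,  0.0234, -0.0341]), 'width': np.float64(0.0938), 'finger_force': np.float64(0.0), 'joint_positions': array([-2.8220e-01,  1.5410e-01,  1.2938e+00,  1.0000e-04,  1.6937e+00,
       -1.5982e+00])}
0.096 [ 0.5349 -0.1048] 3.43 own 6.14 0.0363
0.134 [ 0.5466 -0.1056] 3.26 own 7.7 0.0247
0.096 [ 0.5349 -0.1048] 2.64 own 6.14 0.0363
0.134 [ 0.5466 -0.1056] 2.1 own 7.7 0.0246
```

View pics/w3.png

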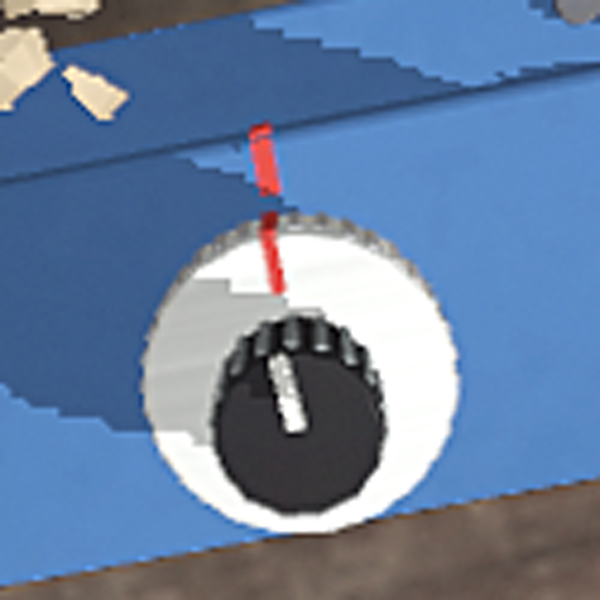

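The ring mark (270,220)-(280,290) is in line with the index line (262,130)-(268,190), within about 0.5°. The knob's white line (275,357)-(297,430) hasn't moved. Now I grip the knob, tips 7 mm above the ring.

Call:
apply_moves:
  moves:
    - [[-0.02,0,0.6,0,0.3],[-0.02,0,1.1,0,0.3],[-0.02,0,1.32,0,0.3],[-0.02,0,1.32,0,0.3],[-0.02,0,1.32,0,1],[-0.02,0,1.32,0,1],[-0.02,0,1.32,0,1],[-0.02,0,1.32,0,1],[-0.02,0,1.32,0,1],[-0.02,0,1.32,0,1]]

```text
time: 8.0
tool_pos: [0.5712, -0.1069, 0.3405]
ee_rot: [-3.141, 0.001, 2.888]
wrist_force: [-0.6, -1.0, 1.7]
width: 0.0275
finger_force: 30.0
```

```bash
cat > o.py <<'E'
from h import *
o=telemetry.get_obs(); print({k:np.round(o[k],4).tolist() for k in("time","tool_pos","ee_rot","wrist_force","wrist_torque","width","finger_force")}, np.round(o["joint_torque"],3), np.round(o["joint_positions"][5],4))
E
python3 o.py;python3 o.py
```

```text
{'time': 8.0, 'tool_pos': [0.5712, -0.1069, 0.3405], 'ee_rot': [-3.141, 0.0007, 2.8878], 'wrist_force': [-0.5789, -1.0301, 1.6534], 'wrist_torque': [-0.2885, 0.0826, 0.0057], 'width': 0.0275, 'finger_force': 29.9991} [ 9.2700e-01 -3.6299e+01 -2.8931e+01  5.2400e-01  3.2000e-02  6.0000e-03] -1.5994
{'time': 8.0, 'tool_pos': [0.5712, -0.1069, 0.3405], 'ee_rot': [-3.141, 0.0007, 2.8878], 'wrist_force': [-0.5789, -1.0301, 1.6534], 'wrist_torque': [-0.2885, 0.0826, 0.0057], 'width': 0.0275, 'finger_force': 29.9991} [ 9.2700e-01 -3.6299e+01 -2.8931e+01  5.2400e-01  3.2000e-02  6.0000e-03] -1.5994
```

Call:
apply_moves:
  moves:
    - [[0,0,0,0.5,1],[0,0,0,0.9,1]]

```text
time: 8.25
tool_pos: [0.5712, -0.1069, 0.3405]
ee_rot: [-3.141, 0.001, 2.729]
wrist_force: [-1.3, -1.8, 1.6]
width: 0.027
finger_force: 30.0
```

```bash
python3 o.py
```

```text
{'time': 8.25, 'tool_pos': [0.5712, -0.1069, 0.3405], 'ee_rot': [-3.1409, 0.0008, 2.7291], 'wrist_force': [-1.3473, -1.8132, 1.5866], 'wrist_torque': [-0.3513, 0.1576, 0.255], 'width': 0.027, 'finger_force': 29.9983} [  0.786 -36.28  -28.91    0.606   0.043  -0.188] -1.4406
```

Call:
apply_moves:
  moves:
    - [[0,0,0,0.4,1],[0,0,0,0.8,1]]

```text
time: 8.5
tool_pos: [0.5712, -0.1069, 0.3405]
ee_rot: [-3.141, 0.001, 2.59]
wrist_force: [-0.4, -1.0, 1.3]
width: 0.0272
finger_force: 30.0
```

```bash
python3 o.py
```

```text
{'time': 8.5, 'tool_pos': [0.5712, -0.1069, 0.3405], 'ee_rot': [-3.141, 0.0009, 2.5895], 'wrist_force': [-0.4347, -1.0164, 1.3383], 'wrist_torque': [-0.3218, 0.0988, 0.259], 'width': 0.0272, 'finger_force': 29.9983} [  0.815 -36.279 -28.911   0.634   0.044  -0.212] -1.3011
```

Call:
apply_moves:
  moves:
    - [[0,0,0,0.2,1],[0,0,0,0.4,1]]

```text
time: 8.75
tool_pos: [0.5712, -0.1069, 0.3405]
ee_rot: [-3.141, 0.001, 2.52]
wrist_force: [-0.8, -3.5, 3.2]
width: 0.0275
finger_force: 30.0
```

```bash
python3 o.py
```

```text
{'time': 8.75, 'tool_pos': [0.5712, -0.1069, 0.3405], 'ee_rot': [-3.1412, 0.0008, 2.5201], 'wrist_force': [-0.8286, -3.501, 3.2315], 'wrist_torque': [-0.5415, 0.1679, 0.1994], 'width': 0.0275, 'finger_force': 30.0001} [ 1.2120e+00 -3.5821e+01 -2.8529e+01  8.9900e-01  2.9000e-02  5.0000e-03] -1.2317
```

Call:
apply_moves:
  moves:
    - [[0,0,0,0.2,1],[0,0,0,0.4,1]]

```text
time: 9.0
tool_pos: [0.5712, -0.1068, 0.3405]
ee_rot: [-3.141, 0.001, 2.45]
wrist_force: [-0.6, -2.1, 3.0]
width: 0.0275
finger_force: 30.0
```

```bash
python3 o.py
```

```text
{'time': 9.0, 'tool_pos': [0.5712, -0.1068, 0.3405], 'ee_rot': [-3.1413, 0.0008, 2.4496], 'wrist_force': [-0.6414, -2.0928, 2.9748], 'wrist_torque': [-0.6015, 0.1981, 0.2848], 'width': 0.0275, 'finger_force': 30.0016} [ 1.5790e+00 -3.5361e+01 -2.8149e+01  1.1440e+00  1.1000e-02  1.0000e-02] -1.1611
```

Run:
```python
from h import *
s=snapshot("wrist"); np.savez("pics/w4.npz",**s)
print(proj(s,(.5712,-.107,.164)))
cv2.imwrite("pics/w4.png",cv2.resize(s["image"][:,:,::-1],(800,600)))
```

```text
[251.81123225 243.28874094]
```

View pics/w4.png

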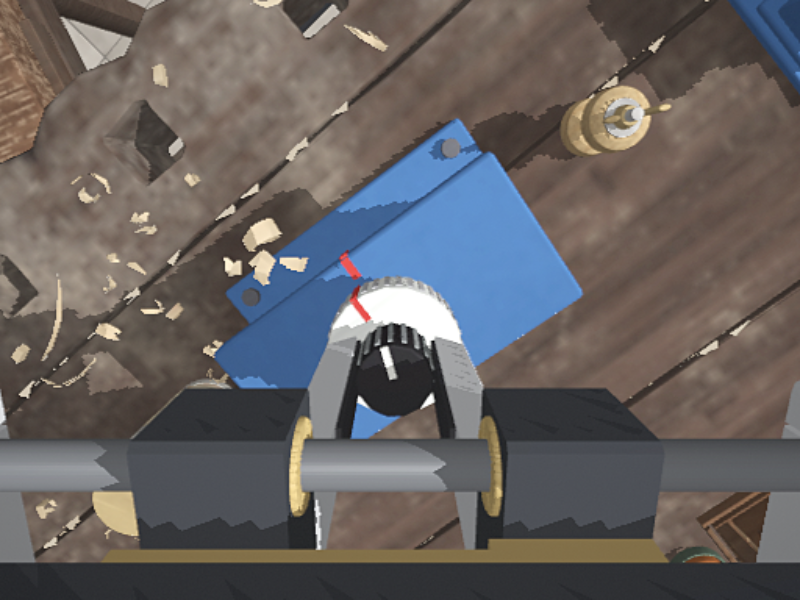

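The white line (387,349)-(395,380) still has the same angle to the gripper, so there's no slip. The ring mark (355,290) is still on the index line. I'll go on in small steps and read the torque at each.

Call:
apply_moves:
  moves:
    - [[0,0,0,0.15,1],[0,0,0,0.3,1]]

```text
time: 9.3
tool_pos: [0.5712, -0.1068, 0.3405]
ee_rot: [-3.141, 0.001, 2.397]
wrist_force: [-1.1, -4.1, 4.3]
width: 0.0277
finger_force: 30.0
```

```bash
cat > q.py <<'E'
from h import *
o=telemetry.get_obs(); s="t %.2f knob %.4f tz %.4f"%(o["time"],2.8878-o["ee_rot"][2],o["wrist_torque"][2])
print(s,np.round(o["wrist_force"],1),np.round(o["joint_torque"],2)); open("log.txt","a").write(s+"\n")
E
python3 q.py
```

```text
t 9.30 knob 0.4903 tz 0.2519 [-1.1 -4.1  4.3] [ 1.960e+00 -3.484e+01 -2.771e+01  1.390e+00 -1.000e-02  7.000e-02]
```

Call:
apply_moves:
  moves:
    - [[0,0,0,0.15,1],[0,0,0,0.3,1]]

```text
time: 9.55
tool_pos: [0.5712, -0.1068, 0.3405]
ee_rot: [-3.141, 0.001, 2.345]
wrist_force: [-1.1, -4.7, 5.0]
width: 0.0271
finger_force: 30.0
```

```bash
python3 q.py
```

```text
t 9.55 knob 0.5427 tz 0.2845 [-1.1 -4.7  5. ] [ 2.230e+00 -3.442e+01 -2.737e+01  1.570e+00 -2.000e-02  7.000e-02]
```

Call:
apply_moves:
  moves:
    - [[0,0,0,0.15,1],[0,0,0,0.3,1]]

```text
time: 9.8
tool_pos: [0.5712, -0.1068, 0.3405]
ee_rot: [-3.142, 0.001, 2.293]
wrist_force: [-0.7, -4.8, 5.2]
width: 0.0274
finger_force: 30.0
```

```bash
python3 q.py
```

```text
t 9.80 knob 0.5950 tz 0.2082 [-0.7 -4.8  5.2] [ 2.310e+00 -3.429e+01 -2.727e+01  1.630e+00 -3.000e-02  7.000e-02]
```

Call:
apply_moves:
  moves:
    - [[0,0,0,0.15,1],[0,0,0,0.3,1]]

```text
time: 10.05
tool_pos: [0.5712, -0.1068, 0.3405]
ee_rot: [-3.142, 0.001, 2.24]
wrist_force: [-0.8, -4.5, 4.4]
width: 0.0278
finger_force: 30.0
```

```bash
python3 q.py
```

```text
t 10.05 knob 0.6474 tz 0.2927 [-0.8 -4.5  4.4] [  2.32 -34.29 -27.27   1.63  -0.04   0.07]
```

```bash
cat > q.py <<'E'
from h import *
T=[]
for i in range(8):
    s=snapshot("wrist"); o=telemetry.get_obs(); T.append(o["wrist_torque"][2])
r="t %.2f knob %.4f tz %.4f sd %.4f"%(o["time"],2.8878-o["ee_rot"][2],np.mean(T),np.std(T))
k=1.5625;hsv=cv2.cvtColor(s["image"],cv2.COLOR_RGB2HSV); m=cv2.inRange(hsv,(0,0,130),(180,70,255)); w=np.zeros_like(m); w[int(338/k):int(400/k),int(368/k):int(425/k)]=1; m*=w
P=np.array([plane(s,*p,.164)[:2] for p in np.argwhere(m)[:,::-1]]); 
if len(P)>10:
    d=np.linalg.svd(P-P.mean(0))[2][0]; d=-d if d[0]>0 else d; r+=" line %.2f n %d"%(np.degrees(np.arctan2(d[1],-d[0])),len(P))
print(r); open("log.txt","a").write(r+"\n")
E
python3 q.py
```

```text
t 10.45 knob 0.6467 tz 0.1771 sd 0.0225 line 87.62 n 165
```

Call:
apply_moves:
  moves:
    - [[0,0,0,0.2,1],[0,0,0,0.5,1]]

```text
time: 10.7
tool_pos: [0.5712, -0.1068, 0.3405]
ee_rot: [3.142, 0.001, 2.152]
wrist_force: [-2.6, -3.9, 5.0]
width: 0.0274
finger_force: 30.0
```

```bash
python3 q.py
```

```text
t 11.10 knob 0.7340 tz 0.1623 sd 0.0171 line -87.38 n 176
```

Call:
apply_moves:
  moves:
    - [[0,0,0,0.2,1],[0,0,0,0.5,1]]

```text
time: 11.35
tool_pos: [0.5712, -0.1068, 0.3405]
ee_rot: [3.142, 0.001, 2.065]
wrist_force: [-1.7, -3.6, 5.8]
width: 0.0274
finger_force: 30.0
```

```bash
python3 q.py
```

```text
t 11.75 knob 0.8212 tz 0.1610 sd 0.0294 line -83.92 n 178
```

```bash
cat > r.py <<'E'
from h import *
o=telemetry.get_obs(); r="t %.2f knob %.4f tz %.4f"%(o["time"],2.8878-o["ee_rot"][2],o["wrist_torque"][2]); print(r,np.round(o["joint_torque"][[0,3,5]],3)); open("log.txt","a").write(r+"\n")
E
cat > l.py <<'E'
from h import *
import sys
s=dict(np.load(sys.argv[1])) if len(sys.argv)>1 else snapshot("wrist")
g=s["image"].min(2).astype(np.uint8); c=proj(s,(.5712,-.107,.164)); w=np.zeros_like(g); cv2.circle(w,(int(c[0]+.5),int(c[1]+.5)),20,1,-1)
m=((g>120)&(w>0)).astype(np.uint8); n,l,st,ce=cv2.connectedComponentsWithStats(m)
for i in range(1,n):
    if st[i,4]>15:
        P=np.array([plane(s,*p,.164)[:2] for p in np.argwhere(l==i)[:,::-1]]); d=np.linalg.svd(P-P.mean(0))[2][0]; v=P.mean(0)-(.5712,-.107)
        d=-d if d@v<0 else d
        print("n",st[i,4],"px",ce[i].round(1),"dir deg cw from front",np.degrees(np.arctan2(d[1],-d[0])).round(1)-3.9)
E
for f in 1 3 4; do python3 l.py pics/w$f.npz; done; echo now; python3 l.py
```

```text
n 60 px [248.9 201.8] dir deg cw from front -3.8
n 61 px [267.9 211.2] dir deg cw from front 22.6
n 66 px [249.4 201.8] dir deg cw from front -3.4
n 192 px [252.9 219.9] dir deg cw from front 95.69999999999999
n 102 px [248.5 232.9] dir deg cw from front 19.6
now
n 103 px [248.6 233.7] dir deg cw from front 41.6
```

Call:
apply_moves:
  moves:
    - [[0,0,0,0.2,1]]

```text
time: 11.92
tool_pos: [0.5712, -0.1068, 0.3405]
ee_rot: [3.142, 0.001, 2.031]
wrist_force: [-2.2, -4.3, 5.9]
width: 0.0271
finger_force: 30.0
```

```bash
python3 r.py
```

```text
t 11.93 knob 0.8569 tz 0.3042 [2.328 1.67  0.008]
```

Call:
apply_moves:
  moves:
    - [[0,0,0,0.2,1]]

```text
time: 12.05
tool_pos: [0.5712, -0.1068, 0.3405]
ee_rot: [3.141, 0.001, 1.996]
wrist_force: [-1.4, -5.0, 5.3]
width: 0.0275
finger_force: 30.0
```

```bash
python3 r.py
```

```text
t 12.05 knob 0.8919 tz 0.2993 [2.333 1.678 0.066]
```

Call:
apply_moves:
  moves:
    - [[0,0,0,0.2,1]]

```text
time: 12.18
tool_pos: [0.5712, -0.1068, 0.3405]
ee_rot: [3.141, 0.001, 1.961]
wrist_force: [-1.6, -4.4, 5.3]
width: 0.0274
finger_force: 30.0
```

```bash
python3 r.py
```

```text
t 12.18 knob 0.9267 tz 0.3189 [2.33  1.683 0.077]
```

Call:
apply_moves:
  moves:
    - [[0,0,0,0.2,1]]

```text
time: 12.3
tool_pos: [0.5712, -0.1068, 0.3406]
ee_rot: [3.141, 0.001, 1.926]
wrist_force: [-1.7, -4.3, 5.2]
width: 0.0274
finger_force: 30.0
```

```bash
python3 r.py
```

```text
t 12.30 knob 0.9617 tz 0.2852 [2.324 1.688 0.088]
```

Call:
apply_moves:
  moves:
    - [[0,0,0,0.2,1]]

```text
time: 12.42
tool_pos: [0.5712, -0.1068, 0.3406]
ee_rot: [3.141, 0.001, 1.891]
wrist_force: [-2.2, -4.5, 5.6]
width: 0.0272
finger_force: 30.0
```

```bash
python3 r.py
```

```text
t 12.43 knob 0.9965 tz 0.3047 [2.319 1.693 0.098]
```

Call:
apply_moves:
  moves:
    - [[0,0,0,0.2,1]]

```text
time: 12.55
tool_pos: [0.5712, -0.1068, 0.3406]
ee_rot: [3.141, 0.001, 1.856]
wrist_force: [-1.8, -4.9, 4.8]
width: 0.0272
finger_force: 30.0
```

```bash
python3 r.py
```

```text
t 12.55 knob 1.0314 tz 0.3447 [2.315 1.697 0.109]
```

Call:
apply_moves:
  moves:
    - [[0,0,0,0.2,1]]

```text
time: 12.68
tool_pos: [0.5712, -0.1068, 0.3406]
ee_rot: [3.141, 0.001, 1.822]
wrist_force: [-2.3, -4.1, 5.9]
width: 0.0273
finger_force: 30.0
```

```bash
python3 r.py
```

```text
t 12.68 knob 1.0662 tz 0.3335 [2.307 1.702 0.12 ]
```

Call:
apply_moves:
  moves:
    - [[0,0,0,0.2,1]]

```text
time: 12.8
tool_pos: [0.5712, -0.1068, 0.3406]
ee_rot: [3.141, 0.001, 1.787]
wrist_force: [-1.3, -4.2, 5.7]
width: 0.0274
finger_force: 30.0
```

```bash
python3 r.py; python3 q.py; python3 l.py
```

```text
t 12.80 knob 1.1012 tz 0.3748 [2.302 1.707 0.13 ]
t 13.20 knob 1.1002 tz 0.2997 sd 0.0225 line -73.81 n 184
n 105 px [248.7 233.9] dir deg cw from front 57.300000000000004
```

The joint-6 torque is nearly noise-free: 0.25 N·m free plus a speed term of about -0.87 N·m per rad/s. It has risen about 0.12 N·m (20 N), and the wrist moment has risen about 0.10 (17 N). That puts the pad at about 18–19 N, so I let go here.

Call:
apply_moves:
  moves:
    - [[0,0,0,0,0.4],[0,0,0,0,0.4],[0,0,0,0,0.4],[0,0,0,0,0.4],[0,0,-0.6,0,0.4],[0,0,-1.2,0,0.4],[0,0,-1.5,0,0.4],[0,0,-1.5,0,0.4],[0,0,-1.5,0,0.4]]

```text
time: 14.38
tool_pos: [0.5711, -0.1066, 0.4136]
ee_rot: [-3.139, -0.001, 1.788]
wrist_force: [0.2, -1.0, 0.1]
width: 0.0562
finger_force: 0.0
```

```bash
python3 o.py; python3 l.py
python3 - <<'E'
from h import *
s=snapshot("wrist"); np.savez("pics/w5.npz",**s)
cv2.imwrite("pics/w5.png",cv2.resize(s["image"][:,:,::-1],(800,600)))
E
```

```text
{'time': 14.375, 'tool_pos': [0.5711, -0.1066, 0.4136], 'ee_rot': [-3.1395, -0.0013, 1.7885], 'wrist_force': [0.2425, -1.0318, 0.057], 'wrist_torque': [-0.1316, 0.0592, 0.0216], 'width': 0.0562, 'finger_force': 0.0} [ 2.1000e-02 -3.7772e+01 -3.0961e+01  6.0000e-02  5.1000e-02  0.0000e+00] -0.4998
n 71 px [250.  198.3] dir deg cw from front 52.6
n 215 px [253.2 215.6] dir deg cw from front 164.7
```

View pics/w5.png

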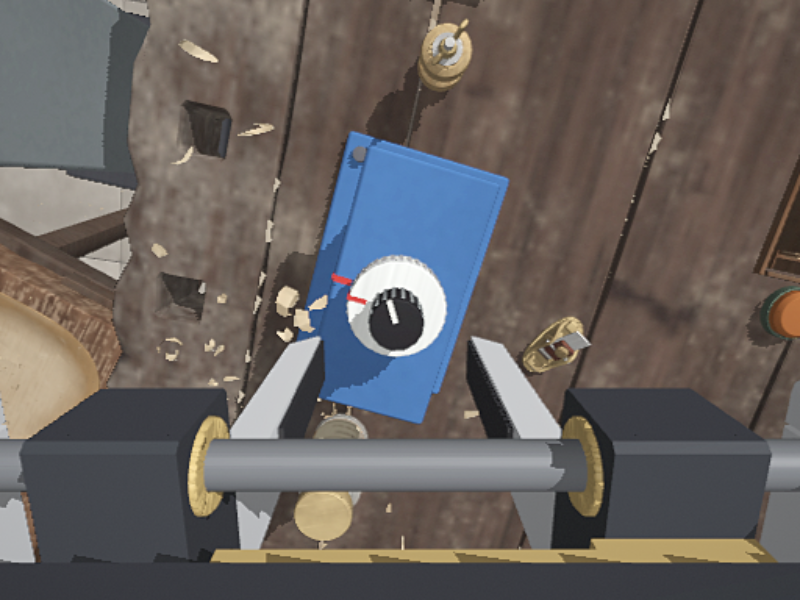

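The ring mark (357,299) is still on the index line (340,279), and the spool, plane and jar are undisturbed. The knob line's angle reads differently after release, so I'm checking it with a better estimator.

```bash
python3 - <<'E'
from h import *
K=6
for f,z,yaw in((1,.169,2.898),(3,.164,2.887),(4,.164,2.4496),(5,.164,1.7885)):
    s=dict(np.load(f"pics/w{f}.npz")); c=proj(s,(.5712,-.107,z)); x0,y0=int(c[0])-24,int(c[1])-24
    g=cv2.resize(s["image"].min(2)[y0:y0+48,x0:x0+48],None,fx=K,fy=K,interpolation=2)
    w=np.zeros_like(g); cv2.circle(w,tuple(int((c[i]+.5-(x0,y0)[i])*K) for i in(0,1)),int(16*K if f!=4 else 20*K),1,-1)
    n,l,st,ce=cv2.connectedComponentsWithStats(((g>115)&(w>0)).astype(np.uint8))
    for i in range(1,n):
        r=cv2.minAreaRect(np.argwhere(l==i)[:,::-1].astype(np.float32)); L=sorted(r[1])
        if st[i,4]<1200 or L[1]<2*L[0]: continue
        b=cv2.boxPoints(r); e=sorted([(np.linalg.norm(b[j]-b[j-1]),j) for j in range(4)])[:2]
        ends=[(b[j]+b[j-1])/2/K+(x0,y0)-.5+.5/K for _,j in e]
        P=[plane(s,*p,z)[:2] for p in ends]; P.sort(key=lambda q:-np.hypot(*(q-(.5712,-.107))))
        d=P[0]-P[1]; print(f,"ends",[p.round(4) for p in P],"cw from front",(np.degrees(np.arctan2(d[1],-d[0]))-3.9).round(1),"len",np.hypot(*d).round(4))
E
python3 l.py; python3 l.py pics/w5.npz
```

```text
1 ends [array([ 0.5592, -0.1075]), array([ 0.5708, -0.1071])] cw from front -5.9 len 0.0116
3 ends [array([ 0.5588, -0.1071]), array([ 0.5708, -0.1073])] cw from front -3.2 len 0.012
4 ends [array([ 0.5606, -0.1024]), array([ 0.5706, -0.1068])] cw from front 19.6 len 0.011
5 ends [array([ 0.5652, -0.0956]), array([ 0.5709, -0.1064])] cw from front 58.2 len 0.0122
n 64 px [250.6 199.1] dir deg cw from front 56.9
n 244 px [252.8 216.8] dir deg cw from front 164.7
n 64 px [250.6 199.1] dir deg cw from front 56.9
n 244 px [252.8 216.8] dir deg cw from front 164.7
```

Run:
```python
from h import *
from bench import ticket
s=dict(np.load("pics/w5.npz"))
for z,m,d in reds(s,(320,265,375,310),289):
    v=m-np.array((.5712,-.107)); print(z,np.degrees(np.arctan2(v[1],-v[0])).round(2))
print(ticket.close_job())
```

```text
0.096 2.96
0.134 2.82
the job is handed in; nothing more can be done
None
```

The job is handed in after about 14.5 s of robot time: the ring mark measures within about 0.2° of the index line, and I estimate the pad presses on the block with about 18 N (17–20 N from the torque readings, since it can't be measured directly). The gripper has let go and is clear, and in the last wrist picture the jar, spool and plane stand undisturbed; I did not measure the block's position.

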